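Hold the lab waste chest open with its lever

ROBOT

A 7-joint arm with a two-finger parallel gripper is mounted at the origin on the work surface. World frame = base frame: x ahead of the robot, y to its left, z up, the work surface at z = 0. Lengths are in m, angles in rad, forces in N, time in s.
With the tool pointing down it reaches from about 0.425 to 0.875 m from the base axis. Payload 4.7 kg.
Tool frame: the origin (TCP) lies at the very end of the fingers, on their centre line; the grasp point (between the pads) lies 19 mm behind it; z points along the fingers, y is the line along which they close (so a half turn about z gives the same grasp; the last joint's range is limited). The gripper opens to 87 mm and grips with 3 to 60 N. Pads are 19 mm wide; open, the fingers measure 117 mm over their backs; the gripper's body (75 mm by 190 mm) begins 51 mm behind the grasp point.
Start: joints at [-1.216, 0.321, -0.07, 1.45, 0.023, 1.371, -0.057], TCP at [0.217, 0.613, 0.223] pointing down, gripper open.
Joint ranges: [-2.86, 2.86], [-0.3, 2.09], [-1.38, 1.24], [0.06, 2.45], [-1.56, 4.7], [0.09, 2.05], [-2.69, 2.69]. Speed limits (rad/s): [2.57, 2.57, 3.14, 3.14, 3.14, 3.14, 3.14].

INTERFACE

Orientations are given as a unit quaternion [x, y, z, w].
In Python, from cell import * gives the robot as it stands.
- The arm moves only by the tool arm_command, never from a script. Its argument "motion" is a list of rows, each an object with "grip": the finger opening in mm, from 0 to 87; "slide": the shift along the tool's x, y, z in mm, a list of three; "roll": the turn about the tool's z in degrees. In form: [{"grip": grip, "slide": [dx, dy, dz], "roll": roll}, ...]. A call has 1 to 20 rows; each row shifts and turns the commanded pose from where the row before left it, along the tool's axes as they then stand; what a row does not reach is not made up. A row lasts 1/8 s, in which the tool goes at most 62.5 mm and 10.7 degrees, less where a joint would pass 70% of its speed; a pose out of reach is approached as far as the arm can. A call with a gripper value outside its range is refused whole. The fingers move at their own pace and stop on an object; "squeeze" is the grip in N (left out, the last holds). Time passes only in rows, so rows that do not move let the fingers close. It gives the time, the measured TCP pose, the force, the opening and the grip force at its end, in the units of the state.
- get_obs(): the state, without advancing time (a new reading comes with each control period).
- grab_frame(name): name is "side" or "top"; returns a dict with "frame" (400x640x3 uint8, blue, green, red), "mtx" (3x3 intrinsics, pixels), "D" ([k1, k2, p1, p2, k3] as OpenCV has them; the pictures are not rectified), "extrinsics" (4x4, takes a point from camera to world coordinates). Camera axes: x right, y up, looking along -z (the intrinsics and any distortion apply to the point x, -y, -z); pixel columns grow to the right and rows downward; lengths in m; the calibration is good to about 2 mm. A picture is of the moment at which its call begins. There is no depth.
- close_job(): hands the job in; it is judged then, once.
The state is a dict: "time": time; "joint_pos": joint angles; "joint_velocities": joint speeds; "joint_efforts": joint torques, N m; "tcp_pos": TCP position; "eef_rot": TCP orientation; "ft_force": force on the tool from outside, world axes, zero at the start; "moment": the same for the moment, N m; "width": finger opening in m; "finger_force": force on a finger pad.
Only numpy, scipy, OpenCV 4.12 (cv2) and the standard library are available. Lean on these libraries where they do the work, as an engineer would, in place of code of your own. Each camera call takes 0.05 s, during which the arm holds its last target. There are 200 camera calls.

TASK

A colleague is about to drop used tubes into the waste chest. With the fingertips, push the bolt by its red stud all the way to its open end so that the flap is free, then press the orange paddle of the lever all the way down so that the heavy teal flap is raised. The program finishes while still holding the paddle down with the flap up; work the flap through the lever only, without touching it, and leave the rack, the tip box and the jar where they stand.

Things in the scene. Friction and masses are not known exactly. Their poses are not given: they have to be found in the camera images.
- rig: Fixed waste chest and lever stand, one piece. Origin on the bench (z = 0) below the lever's pivot, z up. In this frame: cream open chest x -65 to 125, y 100 to 300, z 0 to 130 mm; two grey stand cheeks, 150 mm high, 52 mm over both, at the origin; the lever runs along y, long end to -y; the bolt is at the chest's +x side. Place and yaw vary.
- paddle (a point): Centre of the top face of the paddle: orange pad on a black plate, 60 mm (rig x) by 50 mm (along the lever), its top 13 mm above the lever's midline, 250 mm from the pivot. Pivot axis: along rig x through rig (0, 0, 133 mm). At rest the lever slopes up 0.22 rad to the paddle, which is about 200 mm above the bench; fully down, 87 mm. Lever 22 mm wide, 12 mm thick.
- stud (a point): Centre of the top of the red upright stud on the steel bolt: diameter 16 mm, 34 mm tall; its top is 189 mm above the bench, the bolt bar's top 155 mm. Locked, it is at rig x = 139, y = 150 to 158 mm. The bar, 18 mm wide, 76 mm long along rig y with the stud in its middle, runs on a rail beside the flap's edge, which is 11 mm from the stud's axis towards -x.
- bolt (a joint): Slide of the bolt in m along rig +y (away from the lever). 0 to 0.008 at the start (its bar lies over a steel tab on the flap and keeps the flap shut); 0.040 is the open end stop. It moves against 2 to 3 N of friction and stays where it is left.
- lever (a joint): Turn of the lever in rad: 0 at rest (a weak spring returns it to there), growing as the paddle goes down, 0.46 at its lower stop. After about 0.09 rad of play its short end meets a steel tongue on the flap's side and lifts the flap; from there the paddle needs about 8 to 15 N downward. Let go, it comes up again.
- flap (a joint): Opening of the flap in rad: 0 shut, about 0.43 with the lever at its lower stop. Teal slab 12 mm thick; shut, it covers rig x -68 to 128, y 97 to 303 mm, top at z = 143 mm; hinged along its -x edge, its +x edge swings up. A steel tab (24 mm in y) juts from its +x edge under the bolt. Weighs about 2.4 kg and falls shut if the paddle is released.
- rack: Loose green tube rack with capped tubes, 100 x 60 mm, 67 mm tall; origin at the centre of its underside. Bystander.
- tipbox: Loose blue tip box with a red lid, 92 x 67 mm, 59 mm tall; origin at the centre of its underside. Bystander.
- jar: Loose yellow jar, 60 mm in diameter, 85 mm tall; origin at the centre of its underside. Bystander.

How it is judged:
By the outcome, as a careful person would: the job done as asked, in the order asked, and still so for the second after the job is handed in, while the arm keeps its last pose, push and grip.
It also fails if it takes over 43 s, if anything falls off the work surface, if the arm or the gripper's body presses on something with over 40 N, if the wrist force passes 120 N, or if a joint passes its speed limit or range.

## Working session

There is one attempt and no reset: what is moved stays moved. The work goes in short steps, Python scripts to look and compute and a tool call to move; the robot and the scene stay as the last step left them, time stands still between calls to the robot, and variables do not carry over. Pictures are saved under pics/ and viewed, at most 10 in all, crops included, and the job is handed in when it is done.

Besides the shell and the picture viewer there is one more tool, called after "Request:" as name(argument=value, ...), one argument or row to a line, values as JSON. arm_command: Moves the arm, as the interface text tells. Its arguments: {"type":"object","properties":{"motion":{"type":"array","items":{"type":"object","properties":{"grip":{"type":"number"},"slide":{"type":"array","items":{"type":"number"}},"roll":{"type":"number"}}}},"squeeze":{"type":"number"}},"required":["motion"]}

```bash
mkdir -p pics; python3 - <<'E'
from cell import *
import cv2
o=get_obs();print(o['tcp_pos'],o['eef_rot'],o['width'],o['time'])
for n in('side','top'):
    f=grab_frame(n);cv2.imwrite(f'pics/{n}0.png',f['frame']);print(n,f['mtx'].tolist(),f['D'],f['extrinsics'].round(3).tolist())
E
```

```text
[0.21711584 0.61208256 0.22145966] [ 1.69570175e-01  9.85517649e-01 -9.51389347e-04 -1.17918462e-04] 0.0872602110035072 0.0
side [[419.403140640021, 0.0, 318.66211030251065], [0.0, 419.403140640021, 195.96494368159148], [0.0, 0.0, 1.0]] [-0.03999815  0.          0.          0.          0.        ] [[-0.935, 0.239, -0.262, 0.362], [-0.354, -0.648, 0.674, 0.495], [-0.009, 0.723, 0.691, 0.643], [0.0, 0.0, 0.0, 1.0]]
top [[372.25920961333, 0.0, 310.54221358519845], [0.0, 372.25920961333, 191.80901201595415], [0.0, 0.0, 1.0]] [-0.04563432  0.          0.          0.          0.        ] [[0.009, 0.996, -0.088, 0.472], [-1.0, 0.009, 0.0, 0.008], [0.001, 0.088, 0.996, 0.988], [0.0, 0.0, 0.0, 1.0]]
```

View pics/side0.png

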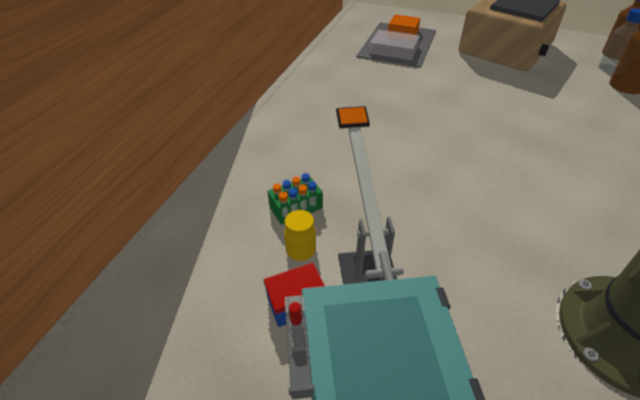

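View pics/top0.png

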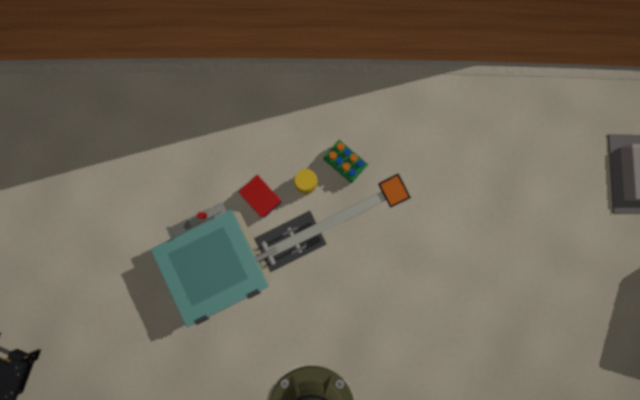

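The side view shows the paddle at (353,116) and the red stud at (296,312), just past the red-lidded tip box at (295,285). In the top view the paddle is at (394,190), the stud at (202,215), the tip box at (260,196), the jar at (306,181) and the rack at (345,161).

```bash
cat > h.py <<'E'
import cv2,numpy as np
from cell import *
def ray(f,uv):
    p=cv2.undistortPoints(np.array([[uv]],float),f['mtx'],f['D'])[0,0]
    E=f['extrinsics'];return E[:3,3],E[:3,:3]@np.array([p[0],-p[1],-1])
def onz(f,uv,z):
    o,d=ray(f,uv);return o+d*(z-o[2])/d[2]
def tri(fs,uvs):
    A=np.zeros((3,3));b=np.zeros(3);R=[]
    for f,u in zip(fs,uvs):
        o,d=ray(f,u);d=d/np.linalg.norm(d);P=np.eye(3)-np.outer(d,d);A+=P;b+=P@o;R.append((P,o))
    x=np.linalg.solve(A,b);return x,[np.linalg.norm(P@(x-o)) for P,o in R]
def mask(f,kind,box):
    h=cv2.cvtColor(f['frame'],cv2.COLOR_BGR2HSV);H,S,V=cv2.split(h)
    m={'red':((H<6)|(H>172))&(S>150)&(V>70),'orange':(H>=6)&(H<18)&(S>150)&(V>100),'teal':(H>80)&(H<98)&(S>60)}[kind].astype(np.uint8)
    k=np.zeros_like(m);x0,y0,x1,y1=box;k[y0:y1,x0:x1]=1;return m*k
def cen(m):
    n,l,s,c=cv2.connectedComponentsWithStats(m);i=1+np.argmax(s[1:,4]);return c[i],s[i]
E
python3 - <<'E'
from h import *
s,t=grab_frame('side'),grab_frame('top')
ps,a=cen(mask(s,'orange',(330,95,380,135)));pt,b=cen(mask(t,'orange',(375,170,415,210)))
print('paddle',ps,a,pt,b,tri((s,t),(ps,pt)),onz(t,pt,.2),onz(s,ps,.2))
ss,a=cen(mask(s,'red',(285,298,305,330)));st,b=cen(mask(t,'red',(190,205,215,225)))
print('stud',ss,a,st,b,tri((s,t),(ss,st)))
m=mask(t,'teal',(130,190,290,340));c=max(cv2.findContours(m,0,2)[0],key=cv2.contourArea)
r=cv2.boxPoints(cv2.minAreaRect(c));print('flap',r.tolist(),[onz(t,q,.143).round(4).tolist() for q in r])
r=np.argwhere(mask(s,'red',(285,298,305,330)));print(r.min(0),r.max(0),r[:,1][r[:,0]<r[:,0].min()+5].mean())
top=r[:,0].min()
print('studtop s',onz(s,(ss[0]-.0,top+3),.189),'t',onz(t,st,.18))
m=mask(t,'red',(235,170,285,220));c=max(cv2.findContours(m,0,2)[0],key=cv2.contourArea)
r=cv2.boxPoints(cv2.minAreaRect(c));print('tip',[onz(t,q,.059).round(3).tolist() for q in r]);print('jar',onz(t,(306,181),.085),'rack',onz(t,(345,161),.067))
E
```

```text
paddle [352.54257908 115.15085158] [339 107  29  17 411] [393.9326087 190.0826087] [381 176  27  29 460] (array([ 0.54757235, -0.17009254,  0.19908193]), [np.float64(0.0008347633658499134), np.float64(0.0008347633658498697)]) [ 0.54667456 -0.17008552  0.2       ] [ 0.54800706 -0.16855401  0.2       ]
stud [295.07142857 312.85267857] [289 302  12  23 224] [201.20454545 215.38636364] [197 213   9   6  44] (array([0.49077214, 0.246901  , 0.17462772]), [np.float64(0.0010555551878918665), np.float64(0.0010555551878918986)])
flap [[148.60003662109375, 250.2000274658203], [230.60003662109375, 209.2000274658203], [268.800048828125, 285.60003662109375], [186.800048828125, 326.60003662109375]] [[0.4103, 0.3739, 0.143], [0.5052, 0.189, 0.143], [0.3351, 0.0991, 0.143], [0.242, 0.2812, 0.143]]
[302 289] [324 300] 294.7560975609756
studtop s [0.49208958 0.24470523 0.189     ] t [0.4896514  0.24497858 0.18      ]
tip [[0.553, 0.19, 0.059], [0.598, 0.142, 0.059], [0.531, 0.081, 0.059], [0.487, 0.129, 0.059]]
jar [0.57794029 0.01889612 0.085     ] rack [ 0.63131137 -0.07802971  0.067     ]
```

Request:
arm_command(
  motion=[
    {"grip": 0,"slide": [0,0,-10],"roll": 8.7},
    {"grip": 0,"slide": [0,0,-10],"roll": 8.7},
    {"grip": 0,"slide": [0,0,-10],"roll": 8.7},
    {"grip": 0,"slide": [0,0,-10],"roll": 8.7},
    {"grip": 0,"slide": [0,0,-10],"roll": 8.7},
    {"grip": 0,"slide": [-35,5.5,0],"roll": 0},
    {"grip": 0,"slide": [-35,5.5,0],"roll": 0},
    {"grip": 0,"slide": [-35,5.5,0],"roll": 0},
    {"grip": 0,"slide": [-35,5.5,0],"roll": 0},
    {"grip": 0,"slide": [-35,5.5,0],"roll": 0},
    {"grip": 0,"slide": [-35,5.5,0],"roll": 0},
    {"grip": 0,"slide": [-35,5.5,0],"roll": 0},
    {"grip": 0,"slide": [-35,5.5,0],"roll": 0},
    {"grip": 0,"slide": [-35,5.5,0],"roll": 0},
    {"grip": 0,"slide": [-35,5.5,0],"roll": 0},
    {"grip": 0,"slide": [-35,5.5,0],"roll": 0},
    {"grip": 0,"slide": [-35,5.5,0],"roll": 0},
    {"grip": 0,"slide": [-35,5.5,0],"roll": 0},
    {"grip": 0,"slide": [-35,5.5,0],"roll": 0},
  ],
  squeeze=20,
)

```text
time: 2.58
tcp_pos: [0.5086, 0.2098, 0.2725]
eef_rot: [0.523, 0.853, 0.0, -0.0]
ft_force: [-0.6, 0.0, -0.4]
width: 0.0002
finger_force: 0.0
```

Request:
arm_command(
  motion=[
    {"slide": [0,1,0],"roll": 0,"grip": 0},
    {"slide": [0,0,27],"roll": 0,"grip": 0},
    {"slide": [0,0,27],"roll": 0,"grip": 0},
    {"slide": [0,0,27],"roll": 0,"grip": 0},
    {"slide": [0,0,24],"roll": 0,"grip": 0},
    {"slide": [0,0,0],"roll": 0,"grip": 0},
  ],
)

```text
time: 3.32
tcp_pos: [0.507, 0.2118, 0.1656]
eef_rot: [0.522, 0.853, -0.002, -0.001]
ft_force: [-0.3, -0.2, -0.7]
width: 0.0007
finger_force: 0.0
```

```bash
python3 - <<'E'
from h import *
s=grab_frame('side');cv2.imwrite('pics/s1.png',cv2.resize(s['frame'][200:400,200:460],None,fx=3,fy=3))
o=get_obs();print(o['tcp_pos'],o['ft_force'])
E
```

```text
[0.50817827 0.21208515 0.1672293 ] [0.64068603 0.47328607 0.30039355]
```

View pics/s1.png

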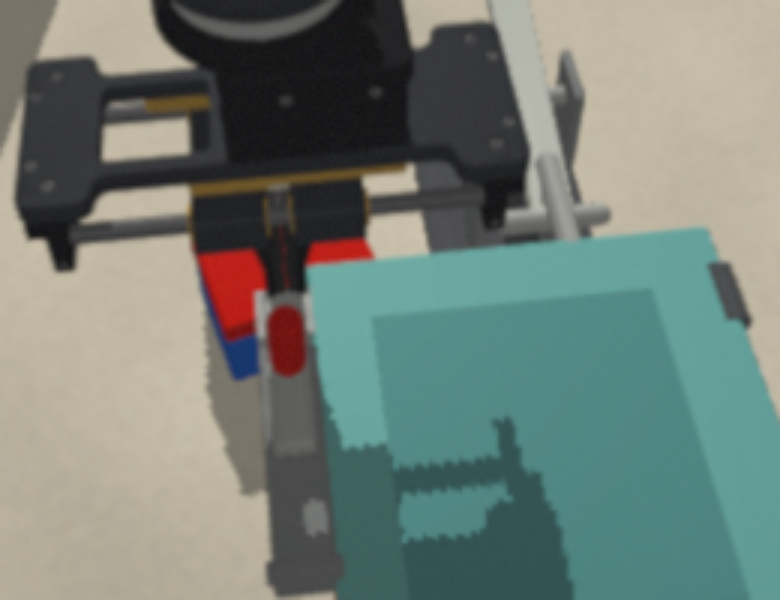

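The crop shows the closed fingertips at (285,270), right behind the red stud at (287,340) and in line with the bar. Nothing else is touched. Next is the push.

Request:
arm_command(
  motion=[
    {"slide": [6,0,0],"roll": 0,"grip": 0},
    {"slide": [6,0,0],"roll": 0,"grip": 0},
    {"slide": [5,0,0],"roll": 0,"grip": 0},
    {"slide": [5,0,0],"roll": 0,"grip": 0},
    {"slide": [5,0,0],"roll": 0,"grip": 0},
    {"slide": [5,0,0],"roll": 0,"grip": 0},
    {"slide": [5,0,0],"roll": 0,"grip": 0},
    {"slide": [5,0,0],"roll": 0,"grip": 0},
    {"slide": [4,0,0],"roll": 0,"grip": 0},
    {"slide": [0,0,0],"roll": 0,"grip": 0},
  ],
)

```text
time: 4.62
tcp_pos: [0.4876, 0.2532, 0.1674]
eef_rot: [0.522, 0.853, 0.0, -0.0]
ft_force: [0.4, -0.7, 0.5]
width: 0.0003
finger_force: 0.1
```

Request:
arm_command(
  motion=[
    {"slide": [3,0,0],"roll": 0,"grip": 0},
    {"slide": [3,0,0],"roll": 0,"grip": 0},
    {"slide": [2,0,0],"roll": 0,"grip": 0},
    {"slide": [1,0,0],"roll": 0,"grip": 0},
    {"slide": [0,0,0],"roll": 0,"grip": 0},
  ],
)

```text
time: 5.25
tcp_pos: [0.4839, 0.2605, 0.1674]
eef_rot: [0.523, 0.853, -0.0, -0.0]
ft_force: [1.1, -1.2, -0.4]
width: 0.0004
finger_force: 0.7
```

Request:
arm_command(
  motion=[
    {"slide": [1.5,0,0],"roll": 0,"grip": 0},
    {"slide": [1.5,0,0],"roll": 0,"grip": 0},
    {"slide": [1,0,0],"roll": 0,"grip": 0},
    {"slide": [0,0,0],"roll": 0,"grip": 0},
  ],
)

```text
time: 5.75
tcp_pos: [0.4833, 0.2616, 0.1674]
eef_rot: [0.523, 0.852, -0.001, 0.001]
ft_force: [2.6, -5.5, -1.1]
width: 0.0005
finger_force: 3.3
```

```bash
python3 - <<'E'
from h import *
s=grab_frame('side');cv2.imwrite('pics/s2.png',cv2.resize(s['frame'][250:400,220:360],None,fx=4,fy=4))
for i in range(3):
  grab_frame('top');o=get_obs();print(o['tcp_pos'],o['ft_force'])
E
```

```text
[0.48330724 0.26156433 0.1674752 ] [ 2.62388101 -6.49256856  0.14314459]
[0.48331831 0.26159136 0.1674734 ] [ 3.17340036 -5.33383382 -0.28917502]
[0.4832887  0.26155184 0.16744816] [ 2.02483331 -6.37607088  0.10136453]
```

View pics/s2.png

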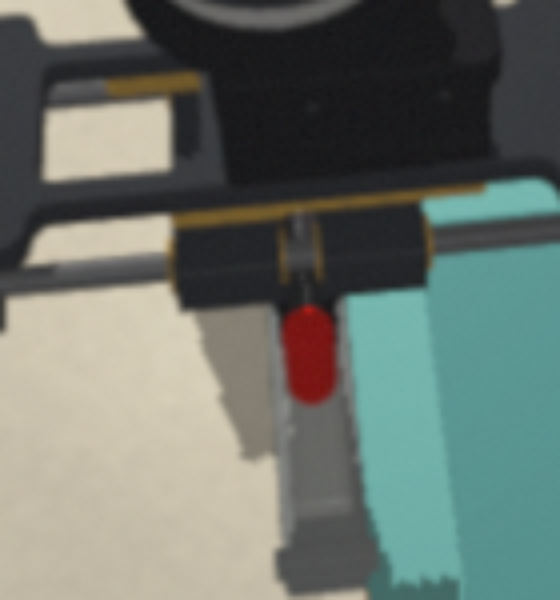

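The red stud (crop (310,355)) is at the end of its rail, with the bar against the end block. The force rises with only about 1.3 mm of motion, so this is the end stop. I'll nudge once more, then back off, lift and go over the paddle.

Request:
arm_command(
  motion=[
    {"slide": [1.5,0,0],"roll": 0,"grip": 0},
    {"slide": [0,0,0],"roll": 0,"grip": 0},
    {"slide": [-5,0,0],"roll": 0,"grip": 0},
    {"slide": [-5,0,0],"roll": 0,"grip": 0},
    {"slide": [0,0,-25],"roll": 0,"grip": 0},
    {"slide": [0,0,-25],"roll": 0,"grip": 0},
    {"slide": [0,0,-25],"roll": 0,"grip": 0},
    {"slide": [0,0,-25],"roll": 0,"grip": 0},
    {"slide": [-40,-14,0],"roll": 0,"grip": 0},
    {"slide": [-40,-14,0],"roll": 0,"grip": 0},
    {"slide": [-40,-14,0],"roll": 0,"grip": 0},
    {"slide": [-40,-14,0],"roll": 0,"grip": 0},
    {"slide": [-40,-14,0],"roll": 0,"grip": 0},
    {"slide": [-40,-14,0],"roll": 0,"grip": 0},
    {"slide": [-40,-14,0],"roll": 0,"grip": 0},
    {"slide": [-40,-14,0],"roll": 0,"grip": 0},
    {"slide": [-40,-14,0],"roll": 0,"grip": 0},
    {"slide": [-40,-14,0],"roll": 0,"grip": 0},
  ],
)

```text
time: 8.2
tcp_pos: [0.5433, -0.1638, 0.2678]
eef_rot: [0.522, 0.853, 0.001, 0.0]
ft_force: [1.2, -0.1, 0.5]
width: 0.0001
finger_force: 0.0
```

Request:
arm_command(
  motion=[
    {"slide": [0,0,0],"roll": 0,"grip": 0},
  ],
)

```text
time: 8.32
tcp_pos: [0.5424, -0.1673, 0.2678]
eef_rot: [0.525, 0.851, -0.0, 0.001]
ft_force: [-0.8, -0.2, 0.8]
width: -0.0
finger_force: 0.0
```

```bash
python3 - <<'E'
from h import *
s,t=grab_frame('side'),grab_frame('top')
ss,a=cen(mask(s,'red',(285,298,305,360)));st,b=cen(mask(t,'red',(170,205,215,250)))
p,r=tri((s,t),(ss,st));print(ss,a,st,b,p,r,np.linalg.norm((p-[.49077,.2469,.1746])[:2]))
print(get_obs()['tcp_pos'],get_obs()['ft_force'])
cv2.imwrite('pics/s3.png',s['frame'])
E
```

```text
[296.88412017 338.3776824 ] [291 328  12  23 233] [187.02222222 222.42222222] [183 220   9   6  45] [0.47518398 0.27777263 0.17450819] [np.float64(0.0011752602812973379), np.float64(0.0011752602812971746)] 0.03458385535986417
[ 0.54303152 -0.16279538  0.26745666] [0.12059468 1.17796483 0.44865091]
```

View pics/s3.png

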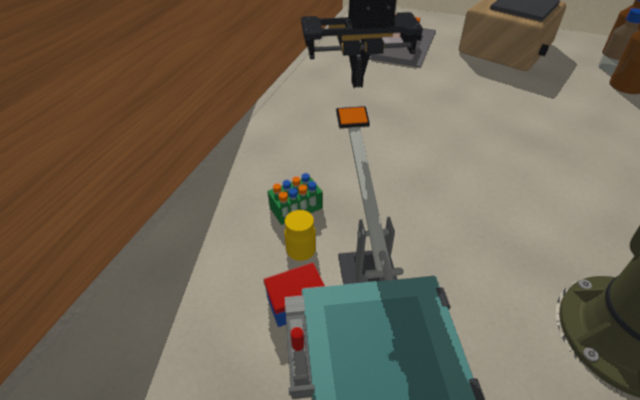

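The side view shows the stud at (297,338), 34.6 mm along, so the bolt is open. The fingers are above the paddle (353,116). I'll press down now.

Request:
arm_command(
  motion=[
    {"slide": [-9,1,0],"roll": 0,"grip": 0},
    {"slide": [0,0,20],"roll": 0,"grip": 0},
    {"slide": [0,0,20],"roll": 0,"grip": 0},
    {"slide": [0,0,15],"roll": 0,"grip": 0},
    {"slide": [0,0,8],"roll": 0,"grip": 0},
    {"slide": [0,0,8],"roll": 0,"grip": 0},
    {"slide": [0,0,8],"roll": 0,"grip": 0},
    {"slide": [0,0,8],"roll": 0,"grip": 0},
    {"slide": [0,0,8],"roll": 0,"grip": 0},
    {"slide": [0,0,8],"roll": 0,"grip": 0},
    {"slide": [0,0,8],"roll": 0,"grip": 0},
    {"slide": [0,0,8],"roll": 0,"grip": 0},
  ],
)

```text
time: 9.93
tcp_pos: [0.5497, -0.1743, 0.1512]
eef_rot: [0.523, 0.852, -0.0, 0.003]
ft_force: [-0.7, -4.1, 12.9]
width: 0.0007
finger_force: 6.4
```

Request:
arm_command(
  motion=[
    {"slide": [0,0,8],"roll": 0,"grip": 0},
    {"slide": [0,0,8],"roll": 0,"grip": 0},
    {"slide": [0,0,8],"roll": 0,"grip": 0},
    {"slide": [0,0,8],"roll": 0,"grip": 0},
    {"slide": [0,0,0],"roll": 0,"grip": 0},
  ],
)

```text
time: 10.55
tcp_pos: [0.5498, -0.1745, 0.1189]
eef_rot: [0.523, 0.852, -0.0, 0.003]
ft_force: [-0.5, -4.5, 11.7]
width: 0.0002
finger_force: 6.0
```

Request:
arm_command(
  motion=[
    {"slide": [0,0,7],"roll": 0,"grip": 0},
    {"slide": [0,0,7],"roll": 0,"grip": 0},
    {"slide": [0,0,7],"roll": 0,"grip": 0},
    {"slide": [0,0,6],"roll": 0,"grip": 0},
    {"slide": [0,0,3],"roll": 0,"grip": 0},
    {"slide": [0,0,2],"roll": 0,"grip": 0},
    {"slide": [0,0,0],"roll": 0,"grip": 0},
  ],
)

```text
time: 11.42
tcp_pos: [0.5483, -0.1713, 0.0879]
eef_rot: [0.523, 0.852, 0.001, -0.0]
ft_force: [-7.0, 1.4, 24.0]
width: 0.0005
finger_force: 10.8
```

Request:
arm_command(
  motion=[
    {"slide": [0,0,1.5],"roll": 0,"grip": 0},
    {"slide": [0,0,0],"roll": 0,"grip": 0},
    {"slide": [0,0,0],"roll": 0,"grip": 0},
  ],
)

```text
time: 11.8
tcp_pos: [0.5483, -0.1713, 0.0873]
eef_rot: [0.523, 0.852, 0.002, -0.0]
ft_force: [-8.9, 2.8, 29.6]
width: 0.0006
finger_force: 13.4
```

```bash
python3 - <<'E'
from h import *
s=grab_frame('side');t=grab_frame('top');cv2.imwrite('pics/s4.png',s['frame']);cv2.imwrite('pics/t4.png',t['frame'])
for i in range(4):
  grab_frame('top');o=get_obs();print(o['tcp_pos'],o['ft_force'])
E
```

```text
[ 0.54834542 -0.17123921  0.08732101] [-9.84340617  2.91777939 28.21172503]
[ 0.54832119 -0.1712409   0.08729616] [-9.72011806  3.12022071 29.04650899]
[ 0.54832465 -0.17124268  0.08730913] [-8.98745151  3.49780667 29.91821158]
[ 0.54833456 -0.17125973  0.08730229] [-9.64664502  3.48912143 29.42700828]
```

View pics/s4.png

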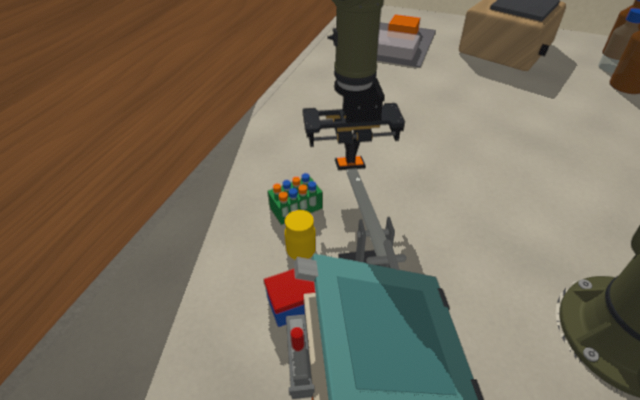

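View pics/t4.png

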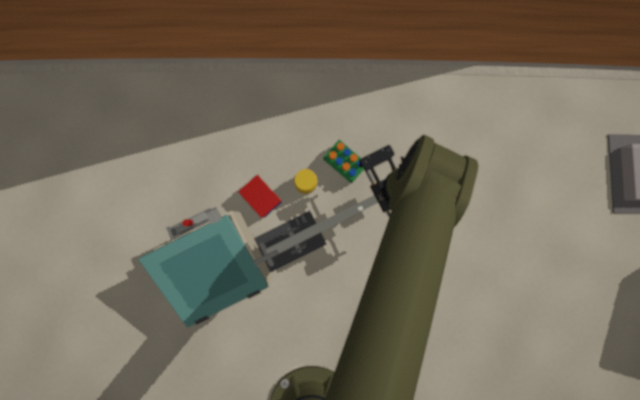

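The flap is raised, with its near edge up at (315,290) in the side view. The paddle at (350,161) is held at its lower stop: z is 87 mm, steady at 29 N. The rack, jar and tip box are at the same pixels as at the start.

```bash
python3 -c "
from cell import *
print(close_job())"
```

```text
the job is handed in; nothing more can be done
None
```

I pushed the bolt to its open end stop and am holding the paddle on its lower stop with about 29 N, so the flap is up; the rack, tip box and jar are where they were, and the job was handed in at about 12 s.

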